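# Renew the filters of the bench extraction and hold its cover shut

## Robot

A 6-joint arm with a two-finger parallel gripper is mounted at the origin on a cart in front of the work surface, level with it; the furniture and walls round the work are solid. World frame = base frame: x ahead of the robot, y to its left, z up, the work surface at z = 0. Lengths are in m, angles in rad, forces in N, time in s.
With the tool pointing down it reaches from about 0.3 to 0.825 m from the base axis. Payload 5.4 kg.
Tool frame: the origin (TCP) lies at the very end of the fingers, on their centre line; the grasp point (between the pads) lies 19 mm behind it; z points along the fingers, y is the line along which they close (so a half turn about z gives the same grasp; the last joint's range is limited). The gripper opens to 92 mm and grips with 3 to 60 N. Pads are 20 mm wide; open, the fingers measure 128 mm over their backs; the gripper's body (75 mm by 189 mm) begins 69 mm behind the grasp point.
Start: joints at [0.958, 0.158, 1.597, -0, 1.386, -0.21], TCP at [0.225, 0.529, 0.215] pointing down, gripper open.
Joint ranges: [-2.91, 2.91], [-0.94, 2.29], [0.18, 2.7], [-1.29, 4.43], [0.17, 2.64], [-3, 3]. Speed limits (rad/s): [2.57, 2.57, 3.14, 3.14, 3.14, 3.14].

## Interface

Orientations are given as a rotation vector (axis times angle).
In Python, from workcell import bot gives the robot as it stands. Calls block until the motion is done:
- bot.goto(position, orientation): joint-space move of the TCP to a pose.
- bot.line_to(position, rot=None, max_speed=0.15): straight line of the TCP; rot=None keeps the orientation; max_speed is the mean speed in m/s.
- bot.set_joints(angles): joint-space move.
- bot.set_gripper(opening, newtons=None): opening from 0.0 (shut) to 1.0 (fully open); newtons is the grip in N (None keeps the last); returns when the fingers have stopped.
- bot.hold(seconds).
- bot.inverse_kinematics(position, orientation): joint angles nearest the present ones, or None.
- bot.read_camera(name): name is "scene" or "top" or "wrist"; returns a dict with "pixels" (420x560x3 uint8, blue, green, red), "fx", "fy", "cx", "cy" (pixels), "R" (3x3) and "t" (3): a world point X has camera coordinates R X + t. Camera axes: x right, y down, z forward; pixel columns grow to the right and rows downward; lengths in m; the calibration is good to about 2 mm. The wrist camera is an equidistant fisheye: a pixel r from the principal point sees the ray r / f radians off the axis. A picture is of the moment at which its call begins. There is no depth.
A pose or a line that the arm cannot do raises bot.MotionError and nothing moves.
- bot.job_done(): hands the job in; it is judged then, once.
Readings, each from a call of its own:
- bot.current_clock(): time.
- bot.current_joints(): joint angles.
- bot.current_joint_vel(): joint speeds.
- bot.current_effort(): joint torques, N m.
- bot.current_ee_pos(): TCP position.
- bot.current_tool_rot(): TCP orientation.
- bot.current_contact_force(): force on the tool from outside, world axes, zero at the start.
- bot.current_ft_torque(): the same for the moment, N m.
- bot.current_opening(): opening from 0.0 (shut) to 1.0 (fully open).
- bot.current_grip_force(): force on a finger pad.
Only numpy, scipy, OpenCV 4.12 (cv2) and the standard library are available. Lean on these libraries where they do the work, as an engineer would, in place of code of your own. Each camera call takes 0.05 s, during which the arm holds its last target. There are 200 camera calls.

## Task

Renew the filters in the grey extraction housing, working downstream: first seat the blue coarse cartridge fully home in the one-dot pocket and let go of it, then the yellow fine cartridge in the two-dot pocket. Turn the red quarter-turn stud until its wing lies in line with the slot in the loose green cover, fit the cover over it, and press the cover down against its sprung gasket until it is flush with the rim. Finish while still holding the cover pressed flush, the stud not turned back, so that a colleague can lock it; leave the small glass mixing dish behind the housing where it stands.

Things in the scene. Friction and masses are not known exactly. Their poses are not given: they have to be found in the camera images.
- housing: grey filter housing fixed on the bench, 122 (x) by 218 (y) by 84 mm to the rim; origin: centre of its underside, z up. Open on top: well 84 x 184 mm, its deck 50 mm up; round it a ledge 76 mm up inside the rim (rebate 110 x 206 mm) with a black gasket whose top is 81 mm up. On its centre line: one-dot pocket at y +60 mm, two-dot pocket at +2, stud at -66. Hose spigots stick out 22 mm at +x
- pocket_1 (a point): centre of the mouth of the one-dot pocket (blue strip with one black dot on its +x side), in the deck's top face; round hole 39 mm across, for the blue cartridge; axes as the housing's
- pocket_2 (a point): centre of the mouth of the two-dot pocket (yellow strip with two black dots on its +x side), in the deck's top face; round hole 39 mm across, for the yellow cartridge; axes as the housing's
- coarse: coarse filter cartridge, 60 g, standing upright at first: round body 36 mm across with chamfered foot, blue flange 46 mm across, 5 mm thick, on it a grip tab 12 mm (x) by 30 mm (y), 16 mm high. Origin on the axis at the flange's underside, 42 mm above the foot; the tab spans 5 to 21 mm above it. Seated, the flange lies on the deck and the origin is at the pocket's point, at any turn
- fine: fine filter cartridge: like the coarse one, but with a white body and yellow flange and tab; same sizes and origin
- stud (a joint): angle of the quarter-turn stud, rad, counter-clockwise from above: 0 = the wing lies along the housing's y, in line with the slot of a cover laid in the rebate; 1.57 = across (locked stop); other stop at -0.35. Light friction (0.03 N m), stays where left. The slot passes the wing within about 0.15 rad
- wing (a point): centre of the stud's red wing head: 10 mm thick, 29 mm long, 15 mm high, its top 100 mm and its underside 85 mm above the bench; the point's y axis runs along the wing
- cover: loose green cover panel 104 (its x) by 200 (its y) by 8 mm, 0.3 kg, with a black bridge handle; origin at the centre of its underside, z up. It goes in the rebate with 3 mm play all round, its y along the housing's y the same way round, so that the slot comes over the stud
- handle (a point): centre of the handle's bar, 33 mm above the underside of the cover: bar 13 mm thick (cover's x), 90 mm long (cover's y), 12 mm high, 19 mm free under it between its two feet, which stand 37 mm either side of the middle
- slot (a point): centre of the slot on the cover's underside, 66 mm from the cover's origin along its -y: 15 mm (x) by 34 mm (y), right through
- gasket (a joint): how far the sprung gasket is pressed down, m: 0 = standing 5 mm above the ledge, 0.005 = level with it, the cover then lying on the ledge, its top flush with the rim. It takes 5 N to start it and 13 N to press it fully down; the cover's own weight does not move it
- cover_seat (a point): centre of the ledge, 76 mm above the bench; the cover's origin comes here when the cover is pressed fully down (flush); 5 mm above it when the cover rests on the gasket; axes as the housing's
- dappen_dish: small cream-coloured glass mixing dish, 33 mm across, 24 mm high, a loose bystander, behind the housing
Not all that is in view belongs to the job. Of the things that look like the fine, the smaller one is meant.

How it is judged:
By the outcome, as a careful person would: the job done as asked, in the order asked, and still so for the second after the job is handed in, while the arm keeps its last pose, push and grip.
It also fails if it takes over 72 s, if anything falls off the work surface, if the arm or the gripper's body presses on something with over 40 N, if the wrist force passes 120 N, or if a joint passes its speed limit or range.

## Working session

There is one attempt and no reset: what is moved stays moved. The work goes in short steps, each a Python script; the robot and the scene stay as the last script left them, time stands still between calls to the robot, and variables do not carry over. Pictures are saved under pics/ and viewed, at most 10 in all, crops included, and the job is handed in when it is done.

```bash
ls; mkdir -p pics
python3 - <<'E'
from workcell import bot
import cv2,numpy as np
for n in("scene","top"):
    c=bot.read_camera(n); cv2.imwrite(f"pics/{n}0.png",cv2.resize(c["pixels"],(784,588)) if 0 else c["pixels"])
    print(n,c["fx"],c["fy"],c["cx"],c["cy"],np.round(c["R"],3).tolist(),np.round(c["t"],3).tolist())
E
```

```text
pics
scene 482.44827424554427 482.44827424554427 276.94596245736795 204.34213567111638 [[0.713, -0.701, -0.011], [-0.48, -0.476, -0.736], [0.511, 0.53, -0.676]] [-0.456, 0.298, 1.138]
top 390.76042722801054 390.76042722801054 274.86815519836836 205.41672784534543 [[-0.02, -1.0, 0.013], [-0.987, 0.017, -0.162], [0.162, -0.016, -0.987]] [-0.061, 0.563, 0.888]
```

View pics/scene0.png

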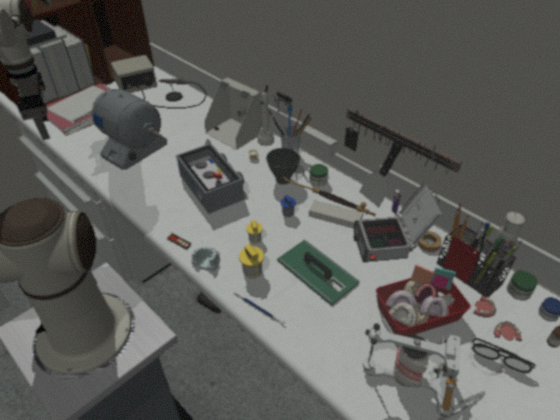

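View pics/top0.png

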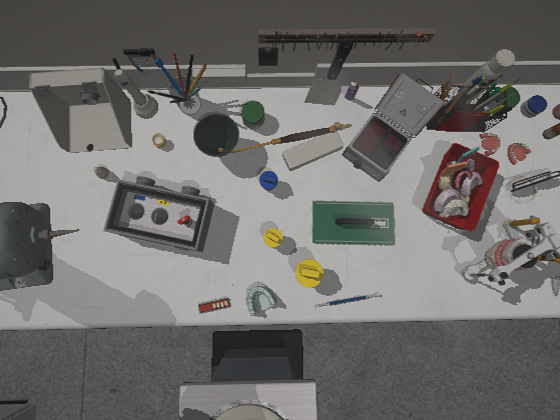

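Top view: the housing is at (160,213), with the one-dot pocket left and the red stud at (185,220). Blue cartridge is at (269,180), small yellow at (272,237) with a bigger look-alike at (309,272), cover at (353,222) with its slot to the right, and the dish at (158,141).

```bash
cat > h.py <<'E'
from workcell import bot
import numpy as np, cv2
from scipy.spatial.transform import Rotation as Rn
def down(yaw):  # tool z down; yaw = world angle of the tool's y (closing line)
    y=np.array([np.cos(yaw),np.sin(yaw),0]); z=np.array([0,0,-1.])
    return Rn.from_matrix(np.c_[np.cross(y,z),y,z]).as_rotvec()
def ray(c,u,v,fish):
    p=np.array([(u-c["cx"])/c["fx"],(v-c["cy"])/c["fy"]])
    if fish:
        r=np.linalg.norm(p)+1e-12; d=np.r_[np.sin(r)*p/r,np.cos(r)]
    else: d=np.r_[p,1]
    R=np.array(c["R"]); return -R.T@np.array(c["t"]),R.T@d
def world(c,u,v,z,fish=True):
    o,d=ray(c,u,v,fish); return o+d*(z-o[2])/d[2]
def proj(c,X):
    x=np.array(c["R"])@np.array(X)+np.array(c["t"]); r=np.hypot(x[0],x[1]); th=np.arctan2(r,x[2])
    return c["cx"]+c["fx"]*th*x[0]/r, c["cy"]+c["fy"]*th*x[1]/r
def rectify(c,x0,x1,y0,y1,z,ppm):
    "bird's-eye picture of plane z: up=+x, left=+y"
    xs=np.arange(x1,x0,-1/ppm); ys=np.arange(y1,y0,-1/ppm)
    U=np.array([[proj(c,(x,y,z)) for y in ys] for x in xs],np.float32)
    return cv2.remap(c["pixels"],U[...,0],U[...,1],cv2.INTER_LINEAR)
E
python3 - <<'E'
from h import *
import pickle
c=bot.read_camera("top")
for n,u,v,z in [("pk1",137,211,.05),("pk2",160,216,.05),("stud",186,221,.1),("blue",269,180,.06),("fine",272,237,.06),("big",309,272,.07),("cover",353,222,.008),("dish",158,141,.02)]:
    print(n,world(c,u,v,z,False).round(3))
print(bot.current_tool_rot(),down(np.pi/2))
# housing look, then cartridges/cover look
def look(p,yaw,n):
    bot.goto(p,down(yaw)); w=bot.read_camera("wrist"); pickle.dump(w,open(f"pics/{n}.pkl","wb")); cv2.imwrite(f"pics/{n}.png",w["pixels"]); print(n,bot.current_clock(),bot.current_ee_pos(),bot.current_joints(),-np.array(w["R"]).T@w["t"],w["fx"])
P=world(c,160,216,.05,False)
look([P[0]-.0,P[1],.27],np.pi/2,"w_house")
E
```

```text
pk1 [0.554 0.255 0.05 ]
pk2 [0.541 0.201 0.05 ]
stud [0.521 0.129 0.1  ]
blue [ 0.621 -0.058  0.06 ]
fine [ 0.485 -0.063  0.06 ]
big [ 0.404 -0.145  0.07 ]
cover [ 0.523 -0.265  0.008]
dish [0.736 0.219 0.02 ]
[-6.28306467e-01 -3.07754594e+00  2.11120756e-03] [9.61835347e-17 3.14159265e+00 0.00000000e+00]
w_house 1.875 [0.54034013 0.20149735 0.26984376] [ 1.47347663e-01  1.31188984e-01  1.51846485e+00  2.61132393e-04
  1.49227438e+00 -1.42468174e+00] [0.46202777 0.20090639 0.4403606 ] 325.19226210127806
```

View pics/w_house.png

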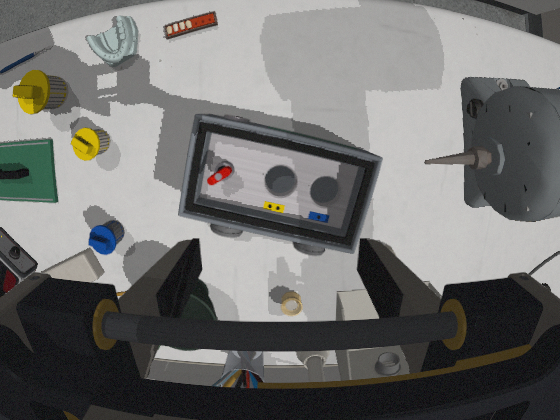

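The housing is in the middle of the picture. Its rim corners are about (200,115), (382,157), (358,250) and (180,213), the pockets at (325,190) and (281,181), and the wing, turned well off line, at (219,175).

Run:
```python
from h import *
import pickle
p=[0.62,-0.13,.27]
bot.goto(p,down(np.pi/2)); w=bot.read_camera("wrist"); pickle.dump(w,open("pics/w_cart.pkl","wb"))
print(bot.current_clock(),bot.current_joints().round(2))
h=pickle.load(open("pics/w_house.pkl","rb"))
a=cv2.resize(h["pixels"][100:265,170:400],None,fx=3.4,fy=3.4,interpolation=cv2.INTER_CUBIC)
cv2.imwrite("pics/c1.png",a); cv2.imwrite("pics/c2.png",w["pixels"])
```

```text
3.2083 [-0.39  0.28  1.35  0.    1.52 -1.97]
```

View pics/c1.png

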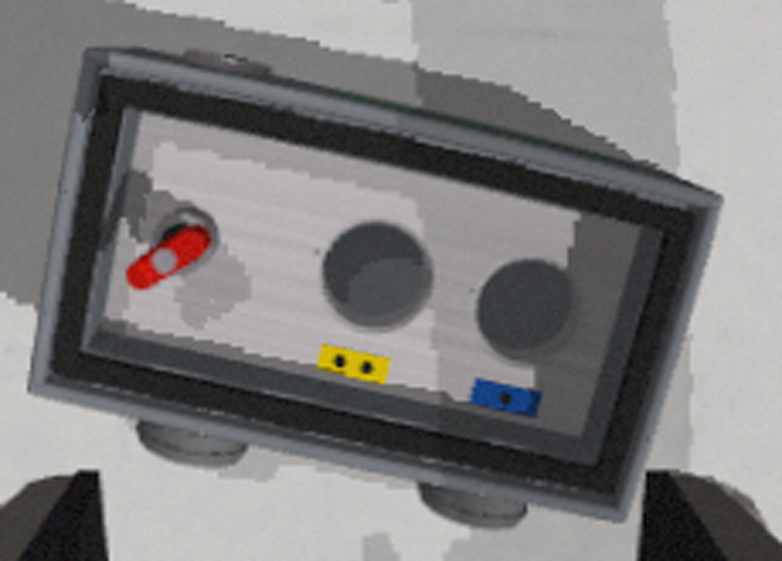

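View pics/c2.png

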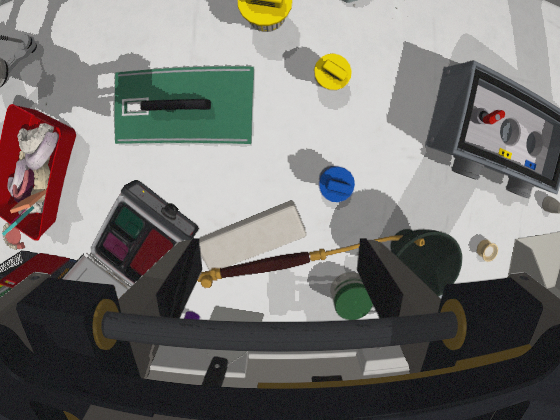

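c1 gives the rim corners at about (90,50), (721,198), (626,520) and (33,392), the pockets at (377,274) and (525,308), and the wing running (130,280)–(208,235). c2 shows blue at (337,184), fine at (333,72), and the cover with corners (116,73), (254,66), (253,143), (116,143). Next I compute positions and make a close composite.

Run:
```python
from h import *
import pickle
h=pickle.load(open("pics/w_house.pkl","rb")); w=pickle.load(open("pics/w_cart.pkl","rb"))
f=lambda x,y,z: world(h,170+(x+.5)/3.4-.5,100+(y+.5)/3.4-.5,z)
C=np.array([f(x,y,.084)[:2] for x,y in [(90,50),(721,198),(626,520),(33,392)]])
print("rim",C.round(4).tolist(),"ctr",C.mean(0).round(4))
print("yaw long", [np.degrees(np.arctan2(-(a-b)[0],(a-b)[1])).round(1) for a,b in((C[1],C[0]),(C[2],C[3]))],"short",[np.degrees(np.arctan2(*(a-b)[::-1])).round(1) for a,b in((C[3],C[0]),(C[2],C[1]))])
print("lens",np.linalg.norm(C-np.roll(C,-1,0),axis=1).round(4))
p2=f(377,274,.05);p1=f(525,308,.05);print("pk1",p1.round(4),"pk2",p2.round(4),"dist",np.linalg.norm(p1-p2))
a,b=f(130,280,.1),f(208,235,.1);print("wing",((a+b)/2).round(4),f(165,262,.1).round(4),np.linalg.norm(a-b),np.degrees(np.arctan2(-(a-b)[0],(a-b)[1])))
K=[world(w,u,v,.008)[:2] for u,v in[(116,73),(254,66),(253,143),(116,143)]];print("cover",np.round(K,4).tolist(),np.mean(K,0).round(4))
ims=[]
for u,v in((337,184),(333,72)):
    X=world(w,u,v,.063); print(X.round(4))
    ims.append(rectify(w,X[0]-.03,X[0]+.03,X[1]-.03,X[1]+.03,.063,5000)[:300,:300])
X=np.r_[np.mean(K,0)]; print("X",X)
g=rectify(w,X[0]-.06,X[0]+.06,X[1]-.12,X[1]+.12,.039,2500)[:300,:600]
out=np.zeros((600,600,3),np.uint8); out[:300,:300]=ims[0]; out[:300,300:]=ims[1]; out[300:]=g
cv2.imwrite("pics/comp.png",out)
```

```text
rim [[0.4577, 0.1093], [0.5059, 0.3177], [0.6218, 0.2921], [0.5739, 0.0828]] ctr [0.5398 0.2005]
yaw long [np.float64(-13.0), np.float64(-12.9)] short [np.float64(-12.9), np.float64(-12.5)]
lens [0.2139 0.1187 0.2147 0.1192]
pk1 [0.5521 0.2568 0.05  ] pk2 [0.5397 0.2028 0.05  ] dist 0.0553874606672355
wing [0.5242 0.1367 0.1   ] [0.5256 0.1355 0.1   ] 0.029426284064122957 -151.13567324702137
cover [[0.468, -0.3609], [0.4741, -0.1619], [0.5773, -0.1636], [0.5699, -0.3646]] [ 0.5223 -0.2627]
[ 0.6212 -0.0595  0.063 ]
[ 0.4886 -0.0671  0.063 ]
X [ 0.5223378  -0.26272297]
```

View pics/comp.png

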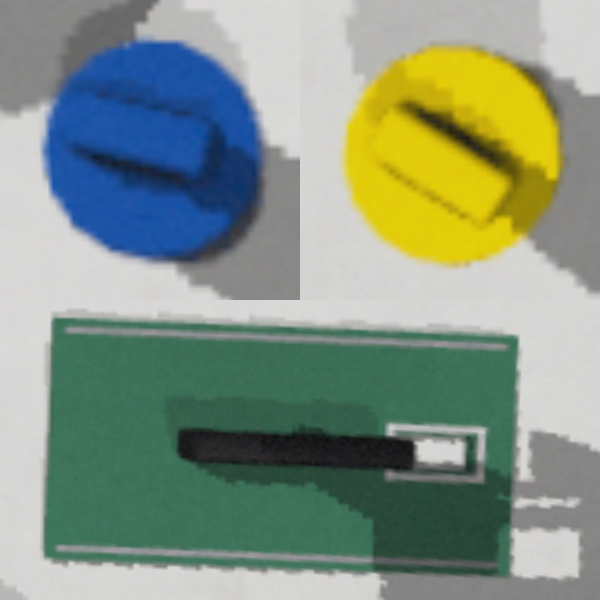

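Composite, mapped back to world:
- **Blue tab:** axis at about (.6247,-.0577), tab yaw about -14°.
- **Fine:** (.4854,-.0653), tab yaw -33°.
- **Cover handle:** (.5225,-.262), yaw -2.3°, slot towards -y.
- **Housing:** yaw -12.9°.
- **Wing:** 29° off world y, so the stud is at about 0.73 rad.

Now pick up the blue one.

```bash
cat >> h.py <<'E'
D=np.radians
HY=D(-12.9); HC=np.array([.5403,.2005])
def H(x,y): return HC+Rn.from_euler("z",HY).as_matrix()[:2,:2]@[x,y]
def pick(xy,yaw,ztcp,open_,N,lift=.17):
    bot.set_gripper(open_); bot.goto([*xy,ztcp+.06],down(yaw)); bot.line_to([*xy,ztcp],max_speed=.1)
    bot.set_gripper(0,N); print("grip",bot.current_opening()*92,bot.current_grip_force(),"F",bot.current_contact_force().round(1))
    bot.line_to([*xy,lift],max_speed=.2)
def lower(xy,z0,z1,step,fmax,v=.05):
    for z in np.r_[np.arange(z0,z1,-step),z1]:
        bot.line_to([*xy,z],max_speed=v); F=bot.current_contact_force()
        if F[2]>fmax: break
    print("lower z",z.round(4),"F",F.round(1),"t",bot.current_clock()); return z
E
python3 - <<'E'
from h import *
pick([.6247,-.0577],D(-14),.050,.42,30)
P=H(0,.06)-[.0002,.0005]; print(P)
bot.goto([*P,.125],down(HY)); F0=bot.current_contact_force(); print("held",bot.current_opening()*92,F0.round(2),bot.current_clock())
w=bot.read_camera("wrist"); cv2.imwrite("pics/hov1.png",w["pixels"])
z=lower(P,.105,.094,.002,5)
E
```

```text
grip 11.674573240187131 29.96187597513199 F [-0.5 -0.7  0.3]
[0.55349501 0.25848567]
held 11.956314935149344 [-0.53  0.75  0.35] 9.05
lower z 0.094 F [-1.   0.  -0.5] t 11.15
```

Run:
```python
from h import *
P=H(0,.06)-[.0002,.0005]
z=lower(P,.084,.0575,.009,10)
print(bot.current_ee_pos(),bot.current_opening()*92)
```

```text
lower z 0.0575 F [ 0.7 -0.   1.2] t 12.4833
[0.55410355 0.258608   0.05772252] 11.469884700945244
```

Run:
```python
from h import *
import pickle
P=H(0,.06)-[.0002,.0005]
lower(P,.0565,.0555,.001,6)
bot.set_gripper(.33); bot.line_to([*P,.16],max_speed=.25)
pick([.4854,-.0653],D(-33),.050,.42,30)
w=bot.read_camera("top"); pickle.dump(w,open("pics/t1.pkl","wb"))
P=H(0,.002); bot.goto([*P,.125],down(HY)); print("held",bot.current_opening()*92,bot.current_contact_force().round(1))
z=lower(P,.103,.094,.0045,4)
```

```text
lower z 0.0565 F [-1.1  0.1  6.2] t 12.7333
grip 11.991827174071847 29.994383454322815 F [-0.4 -0.5  2.7]
held 11.071780193319677 [-0.7  2.6 -1.1]
lower z 0.094 F [0.8 7.6 2.2] t 19.6
```

Run:
```python
from h import *
for dy in (.0032,.0042):
    P=H(0,dy); bot.line_to([*P,.094]); F=bot.current_contact_force(); print(dy,F.round(1))
    if abs(F[1])<3.5: break
for z in np.arange(.086,.0565,-.0095):
    bot.line_to([*P,z],max_speed=.08); F=bot.current_contact_force(); print(z.round(4),F.round(1))
    if F[2]>8 or np.hypot(F[0],F[1])>15: break
```

```text
0.0032 [2.  5.3 1.7]
0.0042 [1.5 1.3 1.4]
0.086 [ 0.7  3.6 -1.3]
0.0765 [ 3.3  6.  -1.7]
0.067 [3.  8.1 1.9]
0.0575 [2.2 8.3 7.5]
```

Run:
```python
from h import *
P=H(0,.0055); bot.line_to([*P,.0575]); print(bot.current_contact_force().round(1))
lower(P,.0565,.0555,.001,6)
bot.set_gripper(.33); bot.line_to([*P,.14],max_speed=.25)
S=H(0,-.066)
bot.set_gripper(.4); bot.goto([*S,.16],down(D(28.9))); w=bot.read_camera("wrist"); cv2.imwrite("pics/hov2.png",w["pixels"])
import pickle; pickle.dump(w,open("pics/hov2.pkl","wb"))
print(bot.current_clock(),S)
```

```text
[2.3 4.2 8. ]
lower z 0.0565 F [ 0.6  4.4 11.9] t 21.65
23.7917 [0.52556549 0.13616576]
```

View pics/hov2.png

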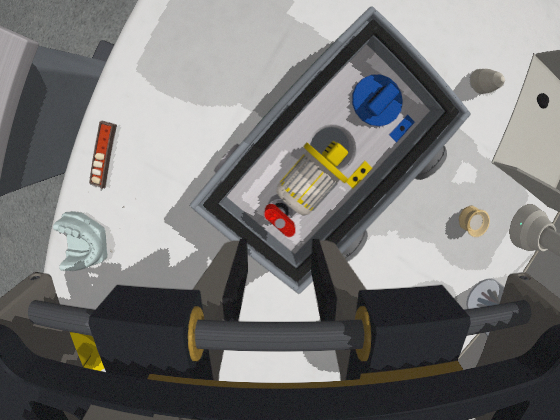

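The fine cartridge tipped over instead of entering. It lies on the deck around (310,185), foot toward the stud and tab toward +y, with its empty pocket behind at (335,140). Blue looks seated at (378,100). I need a closer look before recovering it.

Run:
```python
from h import *
import pickle
w=pickle.load(open("pics/hov2.pkl","rb"))
cv2.imwrite("pics/c3.png",cv2.resize(w["pixels"][60:245,240:430],(760,600)[0:1]*1+(740,) if 0 else (616,600),interpolation=cv2.INTER_CUBIC))
print((-np.array(w["R"]).T@w["t"]).round(4), bot.current_ee_pos())
g=lambda X:np.round(proj(w,X)).tolist()
for n,X in dict(pk1=[*H(0,.06),.05],pk2=[*H(0,.002),.05],stud=[*H(0,-.066),.1],c=[*H(.061,.109),.084],c2=[*H(-.061,-.109),.084],c3=[*H(-.061,.109),.084],c4=[*H(.061,-.109),.084]).items(): print(n,g(X))
```

```text
[0.4872 0.2037 0.3303] [0.52547256 0.13646042 0.15970054]
pk1 [376.0, 101.0]
pk2 [333.0, 148.0]
stud [281.0, 222.0]
c [472.0, 113.0]
c2 [189.0, 205.0]
c3 [372.0, 3.0]
c4 [300.0, 294.0]
```

View pics/c3.png

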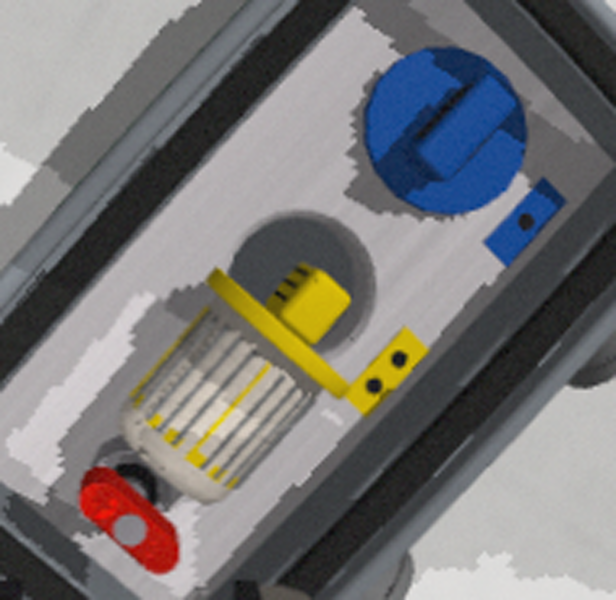

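```bash
cat >> h.py <<'E'
def tilt(a,yaw=HY):
    "closing line along yaw dir; tool axis swung by a: a>0 body leans to housing +y"
    return (Rn.from_euler("z",yaw)*Rn.from_euler("x",-a)*Rn.from_euler("z",-yaw)*Rn.from_rotvec(down(yaw))).as_rotvec()
E
python3 - <<'E'
from h import *
import pickle
w=pickle.load(open("pics/hov2.pkl","rb"))
Ri=Rn.from_euler("z",-HY).as_matrix()
def f(x,y,z):
    X=world(w,240+(x+.5)/3.2432-.5,60+(y+.5)/3.2432-.5,z); return (Ri@(X-[*HC,0])*1000).round(1)
for n,a in dict(flA=(210,275,.072),flB=(350,390,.072),ftA=(125,420,.068),ftB=(225,500,.068),tab1=(305,262,.087),tab2=(350,297,.087),tab3=(318,342,.087),tab4=(272,310,.087),pk2=(304,280,.05),pk1=(445,130,.055),w1=(90,490,.1),w2=(170,562,.1),wc=(130,528,.1)).items(): print(n,f(*a))
R=Rn.from_rotvec(tilt(D(45))).as_matrix(); print("z",Ri@R[:,2],"y",Ri@R[:,1])
for a in(60,50,45): print(a, bot.inverse_kinematics([*H(0,.012),.075],tilt(D(a))))
for a in(-30,-40,-45):
  for q in([.5,-.05],[.45,.0]): print(a,q, bot.inverse_kinematics([*q,.05],tilt(D(a))))
E
```

```text
flA [-22.7 -12.1  72. ]
flB [23.2 -9.3 72. ]
ftA [-13.3 -53.9  68. ]
ftB [ 20.3 -52.5  68. ]
tab1 [-10.2   5.4  87. ]
tab2 [ 3.3  6.7 87. ]
tab3 [ 5.1 -6.2 87. ]
tab4 [-8.2 -8.1 87. ]
pk2 [-0.6  3.8 50. ]
pk1 [-1.2 59.5 55. ]
w1 [-13.2 -65.9 100. ]
w2 [ 12.2 -66.7 100. ]
wc [ -0.3 -66.7 100. ]
z [ 4.20784015e-16 -7.07106781e-01 -7.07106781e-01] y [1.00000000e+00 8.59843820e-17 6.10622664e-16]
60 [ 0.51931375  0.98897217  1.04346317 -0.73187389  1.87828475  0.80810085]
50 [ 0.48740401  0.86195461  1.15504142 -0.62942969  1.7460851   0.80482993]
45 [ 0.46764322  0.79918968  1.21145955 -0.57909763  1.67854629  0.79499874]
-30 [0.5, -0.05] [-0.65777508  0.26236955  1.9313105   0.50266685  1.22923228 -0.67200127]
-30 [0.45, 0.0] [-0.63659718  0.10975564  2.1118973   0.5147963   1.1965097  -0.67067071]
-40 [0.5, -0.05] [-0.7397632   0.34834095  1.90331005  0.61364409  1.33218478 -0.80082034]
-40 [0.45, 0.0] [-0.73234325  0.20224705  2.09126893  0.62360985  1.29479091 -0.82114986]
-45 [0.5, -0.05] [-0.77490136  0.39908712  1.88479241  0.66021799  1.38662057 -0.85529287]
-45 [0.45, 0.0] [-0.77321687  0.25828138  2.07538135  0.66750086  1.34663924 -0.88561349]
```

The earlier goto clipped the wing with the held cartridge: it tipped and the stud went to across, while the housing model itself still fits. Fine now lies flat along -y with its tab at housing (-0.5,-0.5). I will regrip it with a tilted tool, stand it on the bench, then pick it up upright.

Run:
```python
from h import *
a=D(30); r1=tilt(a); r2=tilt(a-np.pi/2)
d=Rn.from_rotvec(r1).as_matrix()[:,2]; p=np.array([*H(-.0007,.0025),.062])
q=np.array([.56,0,.058])
assert bot.inverse_kinematics(q,r2) is not None and bot.inverse_kinematics(q+[0,0,.08],r2) is not None
bot.set_gripper(.42); bot.goto(p-d*.07,r1); bot.line_to(p,max_speed=.1)
print("at",bot.current_contact_force().round(1)); bot.set_gripper(0,60); print("grip",bot.current_opening()*92,bot.current_contact_force().round(1))
bot.line_to(p+[0,0,.12],max_speed=.2); print(bot.current_opening()*92,bot.current_clock())
w=bot.read_camera("top"); import pickle; pickle.dump(w,open("pics/t2.pkl","wb"))
print(bot.current_joints().round(2),bot.inverse_kinematics(q+[0,0,.08],r2).round(2))
```

```text
at [-0.1 -0.4 -0.2]
grip 11.325266078655146 [ 1.  -0.1  0.2]
10.945549072465502 27.25
[ 0.38  0.48  1.35 -0.42  1.62  0.65] [-0.71  0.44  1.76  0.87  1.6  -0.78]
```

Run:
```python
from h import *
a=D(30); r2=tilt(a-np.pi/2); d=Rn.from_rotvec(r2).as_matrix()[:,2]
q=np.array([.56,0,.058])
bot.goto(q+[0,0,.11],r2); print(bot.current_opening()*92,bot.current_clock())
bot.line_to(q+[0,0,.01],max_speed=.15)
z=lower(q[:2],.061,.053,.002,1.5)
bot.set_gripper(.42); bot.line_to(bot.current_ee_pos()-d*.07,max_speed=.2)
bot.goto([.56,-.005,.15],down(HY)); c=bot.read_camera("wrist"); import pickle; pickle.dump(c,open("pics/w4.pkl","wb"))
hsv=cv2.cvtColor(c["pixels"],cv2.COLOR_BGR2HSV); m=cv2.inRange(hsv,(22,120,80),(36,255,255))
n,L,S,C=cv2.connectedComponentsWithStats(m)
for i in range(1,n):
    if S[i,4]>60: print(S[i].tolist(),C[i].round(1).tolist(),world(c,*C[i],.047).round(4))
print(bot.current_clock())
x,y=np.round(proj(c,[.56,-.005,.05])).astype(int); print(x,y)
cv2.imwrite("pics/w4.png",c["pixels"])
```

```text
11.02573061542642 28.5583
lower z 0.057 F [-1.4 -0.9  5.5] t 30.1667
[257, 180, 52, 53, 2076] [282.0, 207.1] [ 0.5593 -0.0055  0.047 ]
32.1417
283 207
```

View pics/w4.png

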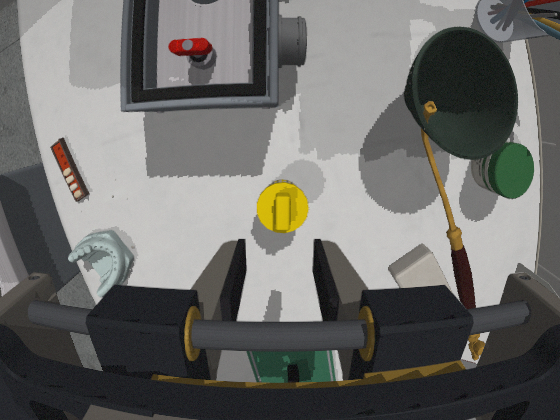

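The fine cartridge stands upright at (283,207), with its tab in line with the tool.

Run:
```python
from h import *
pick([.5596,-.0053],HY,.050,.42,45,lift=.18)
P=H(0,.0025); bot.goto([*P,.18],down(HY)); bot.line_to([*P,.108],max_speed=.15)
F0=bot.current_contact_force(); print(F0.round(1),bot.current_opening()*92)
for z in (.1015,.0985,.0945):
    bot.line_to([*P,z],max_speed=.05); F=bot.current_contact_force(); print(z,F.round(1))
    if np.abs(F-F0).max()>4: break
print(bot.current_clock())
```

```text
grip 11.592096729267572 44.993303418159485 F [-0.1  0.3  1.1]
[-0.1  0.1  0.7] 11.518792502613161
0.1015 [ 0.7 -0.6 -0.4]
0.0985 [ 0.8  0.3 -0. ]
0.0945 [-0.6  0.5 -1.2]
36.975
```

Entered cleanly.

Run:
```python
from h import *
P=H(0,.0025)
for z in (.078,.0615,.058,.0565,.0555):
    bot.line_to([*P,z],max_speed=.06); F=bot.current_contact_force(); print(z,F.round(1))
    if F[2]>5 or np.hypot(F[0],F[1])>12: break
print(bot.current_clock())
if z<.059 and np.hypot(F[0],F[1])<12:
    bot.set_gripper(.33); bot.line_to([*P,.13],max_speed=.25)
    # stud: wing now across (housing x): close along housing y; other half-turn keeps joint 6 handy
    S=H(0,-.066); j=bot.current_joints()
    for y in (HY+np.pi/2,HY-np.pi/2): print(y,bot.inverse_kinematics([*S,.15],down(y)).round(2))
    c=bot.read_camera("wrist"); hsv=cv2.cvtColor(c["pixels"],cv2.COLOR_BGR2HSV); m=cv2.inRange(hsv,(22,120,80),(36,255,255))
    n,L,St,C=cv2.connectedComponentsWithStats(m)
    for i in range(1,n):
        if St[i,4]>60: print(St[i].tolist(),(Rn.from_euler("z",-HY).as_matrix()@(world(c,*C[i],.055)-[*HC,0])*1000).round(1))
    print(bot.current_clock())
```

```text
0.078 [-0.1  0.7 -1.4]
0.0615 [ 0.6  0.5 -0.3]
0.058 [ 0.1 -0.2 -0.1]
0.0565 [-2.6 -0.6  9.7]
38.325
1.345648853287628 [ 0.03  0.13  1.76  0.    1.25 -1.31]
-1.795943800302165 [0.03 0.13 1.76 0.   1.25 1.83]
[251, 187, 57, 56, 2458] [-0.5  2.4 55. ]
[314, 200, 14, 31, 341] [32.9  2.5 55. ]
39.2833
```

Fine is seated and centred. Next, the stud, from across to in line, then the cover pick.

Run:
```python
from h import *
S=H(0,-.0663)
bot.set_gripper(.33); bot.goto([*S,.145],down(HY+np.pi/2)); bot.line_to([*S,.087],max_speed=.1); print(bot.current_contact_force().round(1))
bot.set_gripper(0,20); print(bot.current_opening()*92,bot.current_clock())
bot.goto([*S,.087],down(HY+np.pi/4)); bot.goto([*S,.087],down(HY)); print(bot.current_opening()*92,bot.current_ft_torque().round(2),bot.current_contact_force().round(1))
bot.set_gripper(.33); bot.line_to([*S,.15],max_speed=.25)
c=bot.read_camera("wrist"); import pickle; pickle.dump(c,open("pics/w5.pkl","wb")); cv2.imwrite("pics/w5.png",c["pixels"])
hsv=cv2.cvtColor(c["pixels"],cv2.COLOR_BGR2HSV); m=cv2.inRange(hsv,(0,150,90),(6,255,255))|cv2.inRange(hsv,(174,150,90),(180,255,255))
n,L,St,C=cv2.connectedComponentsWithStats(m)
for i in range(1,n):
    if St[i,4]>60:
        X=np.array([world(c,u,v,.1) for v,u in np.argwhere(L==i)])[:,:2]; Q=(X-HC)@Rn.from_euler("z",HY).as_matrix()[:2,:2]
        e,V=np.linalg.eigh(np.cov(Q.T)); print(St[i].tolist(),(Q.mean(0)*1000).round(1),np.degrees(np.arctan2(-V[0,1],V[1,1])))
bot.set_gripper(.45)
h=np.array([.5225,-.262]); bot.goto([*h,.12],down(D(-2.3)))
print(bot.current_clock(),bot.current_joints().round(2))
```

```text
[ 0.4 -0.9  0.2]
9.810926798474366 42.1583
10.00793789020056 [ 0.05 -0.09 -0.04] [1.1 0.6 5.1]
[272, 202, 14, 42, 428] [ -0.3 -64.4] -0.1647553744360842
[110, 252, 21, 25, 116] [-131.4 -102.3] 28.928363832543045
46.4917 [-0.67  0.27  1.66  0.    1.21 -0.63]
```

Run:
```python
from h import *
import pickle
def g(c,nm,x=.5225,y=-.262):
    im=rectify(c,x-.08,x+.08,y-.13,y+.13,.008,1000); hsv=cv2.cvtColor(im,cv2.COLOR_BGR2HSV)
    m=cv2.inRange(hsv,(65,60,30),(95,255,255)); m=cv2.morphologyEx(m,cv2.MORPH_OPEN,np.ones((3,3)))
    k=max(cv2.findContours(m,0,2)[0],key=cv2.contourArea); r=cv2.minAreaRect(k); print(nm,r,"ctr",x+.08-r[0][1]/1000,y+.13-r[0][0]/1000)
g(pickle.load(open("pics/w_cart.pkl","rb")),"cart")
c=bot.read_camera("wrist"); pickle.dump(c,open("pics/w6.pkl","wb")); g(c,"now")
# slot strip / handle at top level
im=rectify(c,.4425,.6025,-.392,-.132,.039,3000); cv2.imwrite("pics/w6.png",im[:,:780]); print(im.shape)
```

```text
cart ((132.66488647460938, 80.15815734863281), (200.46310424804688, 103.50767517089844), 2.174743890762329) ctr 0.5223418426513671 -0.2646648864746094
now ((132.850830078125, 80.37887573242188), (199.89068603515625, 103.84629821777344), 2.2025980949401855) ctr 0.5221211242675781 -0.26485083007812504
(481, 780, 3)
```

View pics/w6.png

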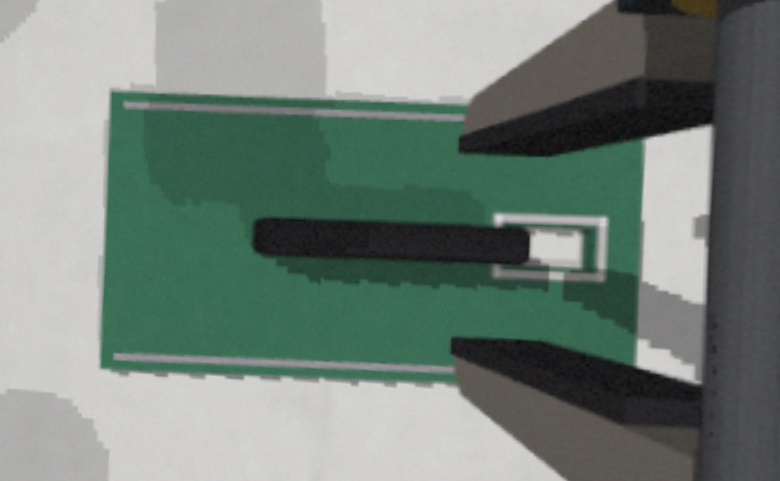

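The cover is seen squarely, handle from (253,237) to (530,243), and both measurements agree on its centre.

Run:
```python
from h import *
h=np.array([.5222,-.2648]); pick(h,D(-2.2),.014,.45,60,lift=.17)
print(bot.current_opening()*92,bot.current_contact_force().round(1))
P=H(0,.0005); bot.goto([*P,.18],down(HY)); bot.line_to([*P,.122],max_speed=.15); F0=bot.current_contact_force(); print(F0.round(1),bot.current_clock())
for z in (.112,.104,.099,.0965):
    bot.line_to([*P,z],max_speed=.06); F=bot.current_contact_force()-F0; print(z,F.round(1),bot.current_ft_torque().round(2))
    if np.abs(F).max()>5: break
print(bot.current_clock(),bot.current_ee_pos())
```

```text
grip 12.253524101432859 60.0005829334259 F [0.7 0.1 1.3]
12.42076491648696 [-0.   0.6 -2. ]
[ 0.7  0.3 -3.1] 51.5333
0.112 [-0.8 -0.6 -0.8] [-0.11  0.05  0.06]
0.104 [-0.8 -1.5 -0.7] [-0.02  0.08 -0.  ]
0.099 [-1.3  0.4  1.1] [-0.1   0.11 -0.02]
0.0965 [-0.1 -1.3 -0. ] [-0.06  0.04  0.04]
52.6333 [0.54027693 0.20095279 0.0963176 ]
```

Run:
```python
from h import *
P=H(0,.0005); F0=np.array([.3,0,-3.1])
for z in (.094,.092,.090,.0895,.089,.0885,.088,.0875,.087):
    bot.line_to([*P,z],max_speed=.03); F=bot.current_contact_force()-F0; print(z,F.round(1),bot.current_ee_pos()[2].round(4),bot.current_ft_torque().round(2))
    if F[2]>24 or np.hypot(F[0],F[1])>12: break
print(bot.current_clock(),bot.current_opening()*92)
```

```text
0.094 [-2.  -0.6  5.6] 0.0948 [-0.1   0.33 -0.01]
0.092 [-2.3  0.5  9.3] 0.0929 [-0.11  0.42 -0.04]
0.09 [-4.3 -0.8 11.6] 0.0913 [-0.16  0.66  0.03]
0.0895 [-3.3 -0.8 11.7] 0.0909 [-0.15  0.73  0.04]
0.089 [-4.4 -0.9 12.2] 0.0905 [-0.18  0.75 -0.06]
0.0885 [-5.2 -1.9 13.4] 0.0904 [-0.18  0.89 -0.04]
0.088 [-6.1 -1.2 16.7] 0.0903 [-0.32  1.15  0.01]
0.0875 [-7.8 -1.4 19.8] 0.0903 [-0.31  1.44 -0.03]
0.087 [-8.7 -2.8 22.7] 0.0903 [-0.46  1.68 -0.08]
54.8833 12.01506615949414
```

Run:
```python
from h import *
bot.hold(.5); print(bot.current_contact_force().round(1),bot.current_ee_pos().round(4),bot.current_clock()); print(bot.job_done())
```

```text
[-9.  -2.4 19.5] [0.541  0.2011 0.0903] 55.3833
the job is handed in; nothing more can be done
None
```

I handed the job in at 55.4 s. Both cartridges are seated and the stud is in line, and the cover is held pressed flush at about 22 N. The fine cartridge was knocked over once when it hit the wing, so I stood it up again and refitted it. I kept the arm away from the dish but did not check it in a final picture.

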